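Find the solid ball and hold its tray over the sensor

ROBOT

A 6-joint arm with a two-finger parallel gripper is mounted at the origin on a cart in front of the work surface, level with it; the furniture and walls round the work are solid. World frame = base frame: x ahead of the robot, y to its left, z up, the work surface at z = 0. Lengths are in m, angles in rad, forces in N, time in s.
With the tool pointing down it reaches from about 0.15 to 0.775 m from the base axis. Payload 6.1 kg.
Tool frame: the origin (TCP) lies on the centre line of the jaws, within the pads' length; the fingertips stand 22 mm ahead of it and the grasp point (between the pads) lies 3 mm ahead of it; z points along the fingers, y is the line along which they close (so a half turn about z gives the same grasp; the last joint's range is limited). The gripper opens to 85 mm and grips with 20 to 120 N. Pads are 22 mm wide; open, the fingers measure 114 mm over their backs; the gripper's body (76 mm by 85 mm) begins 54 mm behind the grasp point. The pads swing forward as they close: fully open they stand 13 mm farther back than shut.
Start: joints at [-1.197, 0.126, -0.04, 1.405, 0, 1.571], TCP at [0.192, -0.489, 0.253] pointing down, gripper open.
Joint ranges: [-2.72, 2.72], [-0.95, 1.95], [-1.27, 1.35], [-1.78, 2.02], [-1.46, 1.47], [-3.14, 3.14]. Speed limits (rad/s): [2.39, 2.39, 3.01, 3.14, 3.14, 3.14].

INTERFACE

Orientations are given as a unit quaternion [x, y, z, w].
In Python, from workcell import sensors, imaging, job, models gives the robot as it stands. The module is installed in compiled form; this text tells all that it offers.
- The arm moves only by the shell command python3 -m jog 'ROWS'. ROWS is text: rows parted by semicolons, each of 5 numbers parted by spaces: the opening, from 0 (shut) to 1 (fully open), then the shift along the world's x, y, z in cm, then the turn about the world's z in rad. In form: hand x y z spin; .... A call has 1 to 10 rows; each row is the pose to reach, as a shift and turn from the pose commanded when the call began; what a row does not reach only later rows make up. A row lasts 1/10 s, in which the tool goes at most 50 mm and 8.59 degrees, less where a joint would pass 70% of its speed; a pose out of reach is approached as far as the arm can. A call with a gripper value outside its range is refused whole. The fingers move at their own pace and stop on an object; the grip force is fixed at half the most. Time passes only in rows, so rows that repeat a pose let the fingers close. It gives the time, the measured TCP pose, the force, the opening and the grip force at its end, in the units of the state.
- sensors.sense(): the state, without advancing time (a new reading comes with each control period).
- imaging.camera(name): name is "side" or "top"; returns the picture (420x560x3 uint8, red, green, blue); there is no depth.
- imaging.get_calibration(name): a dict with "fx", "fy", "cx", "cy" (pixels), "cam_to_world" (4x4, takes a point from camera to world coordinates). Camera axes: x right, y down, z forward; pixel columns grow to the right and rows downward; lengths in m; the calibration is good to about 2 mm. A picture is of the moment at which its call begins. get_calibration takes no time and is no camera call.
- job.sign_off(): hands the job in; it is judged then, once.
Trained networks look in the newest picture that a camera, given by its name, has taken for a name from the list of things; names that differ only in an ending like _2 or _b are one class to them, and where a whole thing is asked for, a point or a joint stands for the part that bears it (a point fixed in the world has none). Each returns a list of dicts, best first, with "conf" (0 to 1); they miss things now and then, are a little off and sometimes report something else, mostly with a low value. They report only what shows in the picture. A call takes as long as a camera call. They do not tell look-alikes from the thing itself.
- models.find_in(camera, target): "point" ([x, y, z] in m, in world coordinates, good to about 4 mm: the middle of the surface that is visible of it).
- models.regions_of(camera, target): "region" (420x560 bool, what is visible of it).
The state is a dict: "clock": time; "joint_positions": joint angles; "dq": joint speeds; "joint_efforts": joint torques, N m; "tcp_pos": TCP position; "tcp_rot": TCP orientation; "ft_force": force on the tool from outside, world axes, zero at the start; "ft_torque": the same for the moment, N m; "width": finger opening in m; "gripper_force": force on a finger pad.
Only numpy, scipy, OpenCV 4.12 (cv2) and the standard library are available. Lean on these libraries where they do the work, as an engineer would, in place of code of your own. Each camera call takes 0.05 s, during which the arm holds its last target. There are 200 camera calls.

TASK

Two look-alike bearing trays each carry a loose steel ball, one solid and one hollow: lift each tray in turn by the blue bar to feel which is heavier, and set the lighter one back down where it stood. Then carry the heavier tray to the black sensor head, keeping the ball in its pocket, and finish still holding it there, level and still, with the ball centred over the sensor's round window and the tray's underside about 6 cm above the sensor's top. Neither ball may leave its pocket, and the vial, tape roll and black knob standing nearby are to be left alone.

Things in the scene. Friction and masses are not known exactly. Their poses are not given: they have to be found in the camera images.
- tray_1: tray: aluminium plate 110 (own x) x 80 (own y) x 6 mm; over it, on two posts at x = +-45 mm, a blue bar 98 mm long (along own x), 14 mm wide (y), 76 to 92 mm above the tray's underside. Its ball lies below the bar's middle, so it hangs level gripped there. Origin: centre of underside, z up. 0.18 kg empty. The trays look alike; either may hold the solid ball
- tray_2: tray: aluminium plate 110 (own x) x 80 (own y) x 6 mm; over it, on two posts at x = +-45 mm, a blue bar 98 mm long (along own x), 14 mm wide (y), 76 to 92 mm above the tray's underside. Its ball lies below the bar's middle, so it hangs level gripped there. Origin: centre of underside, z up. 0.18 kg empty. The trays look alike; either may hold the solid ball
- tray_1_grip (a point): middle of the blue bar of tray 1, 84 mm above the tray's underside; axes as the tray's
- tray_2_grip (a point): the same on tray 2
- tray_1_pocket (a point): where the centre of the ball lies when it rests in the middle of tray 1's pocket, 26 mm above the tray's underside
- tray_2_pocket (a point): the same on tray 2
- ball_1_center (a point): centre of the loose steel ball (diameter 40 mm), on either tray; it lies on the plate in a black ring, 26 mm inside, 35 mm outside diameter, 3 mm high, and rolls over this rim if the tray tips some 30 degrees or is jerked. The balls look alike: one is solid (about 0.26 kg), the other hollow (about 0.06 kg)
- ball_2_center (a point): centre of the loose steel ball (diameter 40 mm), on either tray; it lies on the plate in a black ring, 26 mm inside, 35 mm outside diameter, 3 mm high, and rolls over this rim if the tray tips some 30 degrees or is jerked. The balls look alike: one is solid (about 0.26 kg), the other hollow (about 0.06 kg)
- sensor_window (a point): centre of the round grey window in the top of the black sensor head, a square box 46 x 46 mm with a 14 mm cable stub at one side, fixed to the work surface; the point is at the height of its top, 22 mm above the surface
- amber_vial: amber vial with black cap, 23 mm wide, 52 mm tall, standing loose; origin at the centre of its underside; leave alone
- tape: roll of brown tape lying flat, 62 mm across, 14 mm high, loose; origin at the centre of its underside; leave alone
- knob: black lobed foot knob with a brass-coloured stub, 26 mm across, 24 mm high, loose; origin at the centre of its underside; leave alone
- sensor: the black sensor head itself, fixed, 60 mm long with its cable stub (at own +x), 46 mm wide, 22 mm high; origin on the surface, 7 mm towards the stub from below the window
Not all that is in view belongs to the job. Leave any brown or red look-alike of the tray_1 alone.

How it is judged:
By the outcome, as a careful person would: the job done as asked, in the order asked, and still so for the second after the job is handed in, while the arm keeps its last pose, push and grip.
It also fails if it takes over 72 s, if anything falls off the work surface, if the arm or the gripper's body presses on something with over 40 N, if the wrist force passes 120 N, or if a joint passes its speed limit or range.

## Working session

There is one attempt and no reset: what is moved stays moved. The work goes in short steps, Python scripts to look and compute and a shell command to move; the robot and the scene stay as the last step left them, time stands still between calls to the robot, and variables do not carry over. Pictures are saved under pics/ and viewed, at most 10 in all, crops included, and the job is handed in when it is done.

```bash
mkdir -p pics; python3 - <<'E'
from workcell import sensors, imaging, models
import cv2,numpy as np
ims=[]
for c in("side","top"):
    im=imaging.camera(c); cv2.imwrite(f"pics/{c}0.png",im[:,:,::-1])
    for t in("tray_1","tray_1_grip","ball_1_center","sensor_window","sensor","amber_vial","tape","knob"):
        print(c,t,[(np.round(d["point"],3).tolist(),round(d["conf"],2)) for d in models.find_in(c,t)[:5]])
s=sensors.sense();print(s)
E
```

```text
side tray_1 [([0.755, 0.365, 0.011], 0.96), ([0.393, 0.356, 0.005], 0.91), ([0.427, 0.168, 0.01], 0.79), ([0.568, 0.318, 0.011], 0.56), ([0.527, -0.153, 0.018], 0.41)]
side tray_1_grip [([0.751, 0.365, 0.007], 0.91), ([0.572, 0.32, 0.01], 0.7), ([0.424, 0.17, 0.007], 0.69), ([0.39, 0.354, 0.009], 0.6)]
side ball_1_center [([0.555, 0.044, 0.035], 0.54)]
side sensor_window [([0.529, -0.15, 0.021], 0.76)]
side sensor [([0.528, -0.151, 0.019], 0.82), ([0.703, 0.044, 0.01], 0.54)]
side amber_vial [([0.717, 0.164, 0.03], 0.43), ([0.565, 0.314, 0.01], 0.41)]
side tape [([0.705, 0.048, 0.012], 0.71), ([0.567, 0.319, 0.013], 0.46)]
side knob [([0.705, -0.055, 0.016], 0.46)]
top tray_1 [([0.561, 0.055, 0.005], 0.83), ([0.405, 0.356, 0.007], 0.8), ([0.428, 0.18, 0.002], 0.6), ([0.573, 0.323, 0.004], 0.56), ([0.752, 0.366, 0.007], 0.56)]
top tray_1_grip [([0.404, 0.357, 0.008], 0.76), ([0.754, 0.358, 0.006], 0.72), ([0.573, 0.321, 0.005], 0.64), ([0.422, 0.185, 0.005], 0.56)]
top ball_1_center [([0.562, 0.047, 0.036], 0.48), ([0.571, 0.32, 0.039], 0.33)]
top sensor_window [([0.531, -0.137, 0.018
[... 180 characters left out ...]
ions': array([-1.19701165e+00,  1.25813719e-01, -3.95761675e-02,  1.40541837e+00,
       -1.07827638e-06,  1.57077624e+00]), 'dq': array([ 5.41571133e-05, -2.79327664e-04, -6.94875181e-04, -1.10841476e-03,
       -6.43317315e-05,  1.81207968e-04]), 'joint_efforts': array([-1.40478383e-03, -4.35689843e+01,  3.53091466e+01,  1.00205325e-03,
       -2.51904048e-04,  5.19151016e-07]), 'tcp_pos': array([ 0.19169451, -0.4887386 ,  0.25329825]), 'tcp_rot': array([ 9.82584536e-01,  1.85816120e-01, -1.63808045e-06, -5.76125546e-06]), 'ft_force': array([0.84033178, 0.18059378, 0.06559872]), 'ft_torque': array([-0.024301  ,  0.00354149, -0.02763898]), 'gripper_force': 0.0, 'width': 0.08577174086462626}
```

View pics/top0.png

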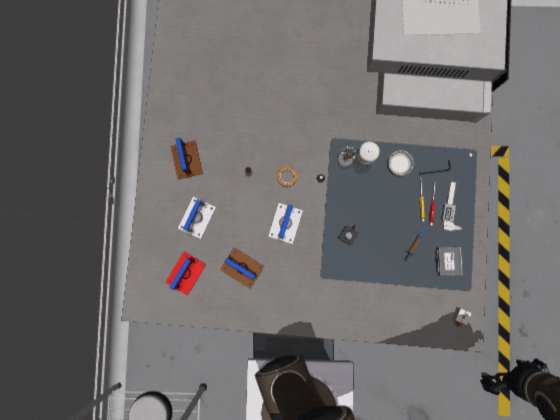

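View pics/side0.png

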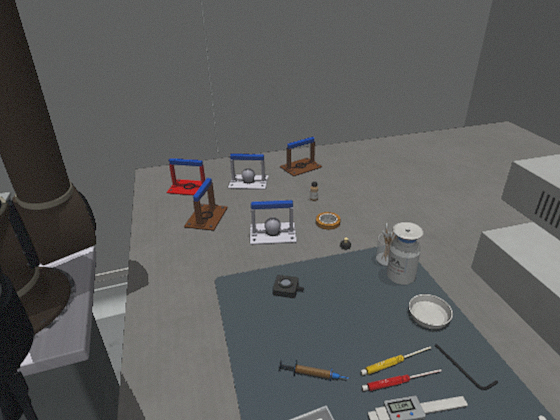

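The top picture shows five tray-like things: aluminium ones at (285,222) and (196,217), brown at (187,159) and (242,267), red at (185,272). The two aluminium trays, each with a ball, fit the description. The sensor is at (349,235), and the tape (287,176), knob (321,178) and vial (249,171) are to be left alone. I'll measure these and confirm with one crop.

```bash
cat > h.py <<'E'
import numpy as np,cv2
from workcell import imaging
from scipy.optimize import least_squares
K={c:imaging.get_calibration(c) for c in("side","top")}
def proj(c,P):
    k=K[c];T=np.linalg.inv(k["cam_to_world"]);p=np.asarray(P)@T[:3,:3].T+T[:3,3]
    return np.stack([k["fx"]*p[...,0]/p[...,2]+k["cx"],k["fy"]*p[...,1]/p[...,2]+k["cy"]],-1)
def ray(c,uv,z):
    k=K[c];M=k["cam_to_world"];d=M[:3,:3]@np.array([(uv[0]-k["cx"])/k["fx"],(uv[1]-k["cy"])/k["fy"],1.]);o=M[:3,3]
    return o+d*(z-o[2])/d[2]
def blobs(im,x0,y0,x1,y1):
    a=im.astype(int);m=((a[...,2]>a[...,0]+60)&(a[...,2]>a[...,1]+40)).astype(np.uint8)
    w=np.zeros_like(m);w[y0:y1,x0:x1]=m[y0:y1,x0:x1]
    v,u=np.nonzero(w);return np.stack([u,v],1).astype(float)
def barmodel(c,x,y,th,z=0.084):
    s=np.array([[i,j,k] for i in(-.049,.049) for j in(-.007,.007) for k in(-.008,.008)])
    R=np.array([[np.cos(th),-np.sin(th),0],[np.sin(th),np.cos(th),0],[0,0,1]])
    q=proj(c,s@R.T+[x,y,z]);h=cv2.convexHull((q*16).round().astype(np.int32)) 
    m=np.zeros((420*8,560*8),np.uint8);cv2.fillConvexPoly(m,(cv2.convexHull(((q+.5)*8).astype(np.float32))).astype(np.int32),1)
    M=cv2.moments(m,True);return np.array([M["m10"]/M["m00"]/8-.5,M["m01"]/M["m00"]/8-.5]),0.5*np.arctan2(2*M["mu11"],M["mu20"]-M["mu02"])
def fit(obs,x0,fz=False):
    # obs: {cam:pixels}
    def mo(p):
        c=p.mean(0);C=np.cov((p-c).T);return c,0.5*np.arctan2(2*C[0,1],C[0,0]-C[1,1])
    O={c:mo(p) for c,p in obs.items()}
    def f(q):
        r=[]
        for c,(m,a) in O.items():
            mm,aa=barmodel(c,q[0],q[1],q[2],q[3] if fz else .084);r+=list(mm-m)+[15*np.sin(aa-a)]
        return r
    s=least_squares(f,x0,diff_step=3e-3,x_scale=[.1,.1,.3]+([.1] if fz else []));return s.x,np.round(s.fun,2)
E
python3 - <<'E'
from h import *
t=cv2.imread("pics/top0.png")[:,:,::-1];s=cv2.imread("pics/side0.png")[:,:,::-1]
A=dict(top=blobs(t,265,200,305,245),side=blobs(s,245,195,300,214))
B=dict(top=blobs(t,180,197,215,238),side=blobs(s,227,150,270,164))
for n,o,x in(("A",A,[.56,.05,1.3]),("B",B,[.57,.32,1.]) ):
    print(n,[len(p) for p in o.values()])
    for k in(o,{"top":o["top"]},{"side":o["side"]}):
        for th in (x[2],-x[2]): print(fit(k,[x[0],x[1],th]))
import math
print("cams",[K[c]["cam_to_world"][:3,3].round(3) for c in K])
a=cv2.resize(t[150:300,170:370],None,fx=2.6,fy=2.6,interpolation=3);b=cv2.resize(s[145:305,160:360],None,fx=2.6,fy=2.6,interpolation=3)[:390]
cv2.imwrite("pics/crop.png",cv2.resize(np.vstack([a,b])[:,:,::-1],(520,600) if 0 else (400,600)))
E
```

```text
A [153, 145]
(array([0.56, 0.05, 1.3 ]), array([ 1.57,  0.56, 15.  , -0.62,  3.84, 15.  ]))
(array([ 0.56415717,  0.05679712, -0.41569449]), array([-0.71, -0.9 ,  1.99,  0.16,  1.31,  1.15]))
(array([0.56150999, 0.05470125, 2.86172785]), array([ 0.01, -0.01,  0.01]))
(array([ 0.56081535,  0.05439498, -0.45880514]), array([0.14, 0.19, 2.62]))
(array([0.56, 0.05, 1.3 ]), array([-0.62,  3.84, 15.  ]))
(array([ 0.56489399,  0.06213041, -0.62152578]), array([-0.07,  0.18,  2.8 ]))
B [154, 96]
(array([0.57238625, 0.32900451, 0.20750906]), array([ 0.14,  0.25,  8.69, -1.22,  1.74, -3.85]))
(array([ 0.57479778,  0.33056155, -0.40798304]), array([-0.36, -0.56, -0.04, -0.27,  1.29,  0.13]))
(array([0.57229084, 0.32891346, 0.16315234]), array([0.15, 0.26, 8.12]))
(array([ 0.5736661 ,  0.32939145, -0.53879127]), array([-0.01, -0.1 ,  1.89]))
(array([0.57784953, 0.34088172, 0.07018934]), array([-0.35, -0.2 , -2.89]))
(array([0.57825043, 0.33897796, 0.01550434]), array([ 0.01,  0.01, -2.54]))
cams [array([ 0.333, -0.727,  0.589]), array([0.447, 0.069, 1.48 ])]
```

View pics/crop.png

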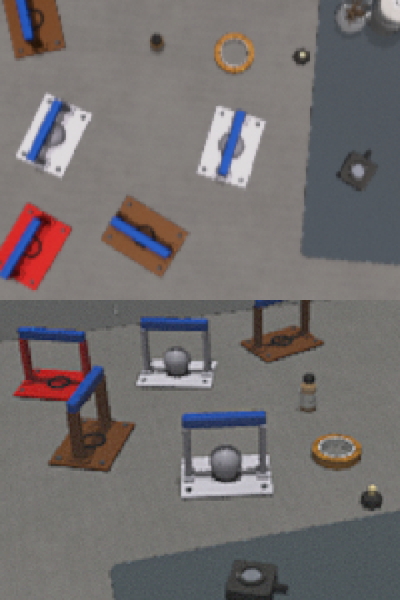

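The crop confirms it: the aluminium trays (top picture 285,222 and 196,217) have white-grey plates with balls. The brown and red ones have empty rings. Now I'll refine the yaw and find the sensor.

```bash
python3 - <<'E'
from h import *
from workcell import models,imaging
t=imaging.camera("top");s=imaging.camera("side")
A=dict(top=blobs(t,265,200,305,245),side=blobs(s,245,195,300,214))
B=dict(top=blobs(t,180,197,215,238),side=blobs(s,227,150,270,164))
for n,o,x in(("A",A,[.562,.055,-.28]),("B",B,[.574,.33,-.5]) ):
    for k in(o,{"top":o["top"]},{"side":o["side"]}): print(n,list(k),fit(k,x))
    def ends(p):
        c=p.mean(0);w=np.linalg.svd(p-c,full_matrices=False)[2][0];return c,w
    c,w=ends(o["top"]);a=ray("top",c-12*w,.088);b=ray("top",c+12*w,.088);print("yaw",np.arctan((b-a)[1]/(b-a)[0]),ray("top",c,.088))
for n,b in(("A",(265,200,305,245)),("B",(175,195,217,240))):
    m=np.zeros(t.shape[:2],np.uint8);u0,v0,u1,v1=b;sub=t[v0:v1,u0:u1].astype(int);m[v0:v1,u0:u1]=(sub.min(2)>170)
    r=cv2.minAreaRect(cv2.findNonZero(m));q=cv2.boxPoints(r);W=[ray("top",p,.006)[:2].round(3).tolist() for p in q];e=np.subtract(W[1],W[0]);f=np.subtract(W[2],W[1])
    print(n,"plate",ray("top",r[0],.006)[:2],np.linalg.norm(e),np.linalg.norm(f),np.arctan(e[1]/e[0]),np.arctan(f[1]/f[0]))
for c in("top","side"):
    for tgt,z in(("sensor_window",.022),("sensor",.015)):
        for d in models.regions_of(c,tgt)[:1]:
            v,u=np.nonzero(d["region"]);print(c,tgt,len(u),u.mean(),v.mean(),ray(c,(u.mean(),v.mean()),z)[:2],d["conf"])
print(t[228:244,340:360].mean(2).astype(int))
print(s[276:298,272:304].mean(2).astype(int))
E
```

```text
A ['top', 'side'] (array([ 0.56296767,  0.05472568, -0.27654091]), array([-0.01, -0.44, -0.07,  0.05,  1.85, -0.01]))
A ['top'] (array([ 0.56145267,  0.0547363 , -0.2803043 ]), array([ 0.02, -0.02,  0.  ]))
A ['side'] (array([ 0.56523301,  0.06270773, -0.27173216]), array([-0.06,  0.03, -0.02]))
yaw -0.2809729540514344 [0.56150338 0.05494295 0.088     ]
B ['top', 'side'] (array([ 0.57443983,  0.33072002, -0.47662471]), array([-0.43, -0.43,  0.97, -0.15,  1.29,  0.65]))
B ['top'] (array([ 0.574,  0.33 , -0.5  ]), array([-0.23, -0.25,  1.31]))
B ['side'] (array([ 0.57818371,  0.34111927, -0.49986807]), array([ 0.17, -0.31,  0.79]))
yaw -0.4106791909090353 [0.57290574 0.32896578 0.088     ]
A plate [0.56188462 0.05474358] 0.10796758772891055 0.07912016177940993 -0.271938421654496 1.2890244595215443
B plate [0.57329047 0.3289233 ] 0.10846197490364998 0.07839005038906402 -0.39762799152212974 1.1642295002003547
top sensor_window 240 348.56666666666666 234.72083333333333 [ 0.52905646 -0.13839635] 0.8
top sensor 232 348.8103448275862 234.7155172413793 [ 0.52948409 -0.14013516] 0.55
side sens
[... 3754 characters left out ...]
1  55  79  74  79  75  70  67  67]
 [ 62  34  31  38  38  43  37  34  40  37  42  35  38  44  36  43  36  40
   36  35  41  39  36  13  55  81  90  89  84  87  90  84]
 [ 71  46  32  31  37  40  37  38  40  29  44  37  38  39  38  34  42  36
   33  37  31  33  38  32  64  84  90  86  83  85  91  87]
 [ 79  61  54  47  38  41  34  34  31  27  34  39  41  40  38  34  38  41
   32  39  46  36  31  41  79  88  82  79  84  88  82  80]
 [ 87  82  82  78  71  72  66  70  64  49  52  47  31  33  36  30  38  33
   42  37  38  33  28  53  80  85  86  86  85  81  87  83]
 [ 83  90  85  87  86  89  87  89  88  82  80  72  72  71  65  60  61  51
   44  26  37  34  36  68  86  83  86  86  86  86  84  83]]
```

```bash
python3 -m jog '1 5 5 0 0.15; 1 9 9 0 0.3; 1 12 13 0 0.45; 1 15 17 0 0.6; 1 17 21 0 0.75; 1 20 25 0 0.9; 1 22 29 0 1.05; 1 24 32 0 1.2; 1 27 36 0 1.35; 1 29 40 0 1.45'
python3 - <<'E'
from h import *
print(ray("top",(348.7,234.8),.022),ray("side",(285.5,282.3),.022))
E
```

```text
clock: 2.2
tcp_pos: [0.483, -0.0867, 0.2534]
tcp_rot: [0.61, 0.792, 0.0, 0.0]
ft_force: [1.3, -1.0, 0.1]
width: 0.0849
gripper_force: 0.0
[ 0.52882539 -0.13880263  0.022     ] [ 0.52807164 -0.14211045  0.022     ]
```

```bash
python3 -m jog '1 2.5 4 0 0.15; 1 5 8 0 0.3; 1 7 12 0 0.45; 1 7.9 14.2 0 0.6; 1 7.9 14.2 -3 0.75; 1 7.9 14.2 -5 0.9; 1 7.9 14.2 -5 1.035; 1 7.9 14.2 -5 1.035; 1 7.9 14.2 -5 1.035'
python3 - <<'E'
from h import *
for c in("top","side"):
    im=imaging.camera(c); cv2.imwrite(f"pics/{c}1.png",im[:,:,::-1])
t=cv2.imread("pics/top1.png");s=cv2.imread("pics/side1.png")
cv2.imwrite("pics/c1.png",np.hstack([cv2.resize(t[150:300,200:350],(390,390)),cv2.resize(s[110:260,200:350],(390,390))]))
E
```

```text
clock: 3.1
tcp_pos: [0.5609, 0.0533, 0.2037]
tcp_rot: [0.143, 0.99, 0.0, 0.0]
ft_force: [0.5, -0.7, 0.5]
width: 0.0853
gripper_force: 0.0
```

View pics/c1.png

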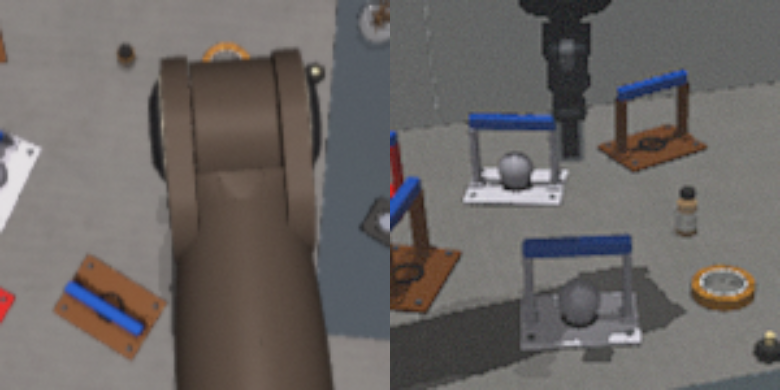

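The side view shows the fingers (col ~269) right above tray A's bar (col ~272). I'll descend and close.

```bash
python3 -m jog '1 0.1 0.2 -3 0.01; 1 0.1 0.2 -6 0.01; 1 0.1 0.2 -8 0.01; 1 0.1 0.2 -10 0.01; 1 0.1 0.2 -11 0.01; 1 0.1 0.2 -11.7 0.01; 1 0.1 0.2 -11.7 0.01; 0.5 0.1 0.2 -11.7 0.01; 0.4 0.1 0.2 -11.7 0.01; 0.3 0.1 0.2 -11.7 0.01'; python3 -m jog '0.25 0 0 0 0; 0.2 0 0 0 0; 0.15 0 0 0 0; 0.1 0 0 0 0; 0.05 0 0 0 0; 0 0 0 0 0; 0 0 0 0 0; 0 0 0 0 0; 0 0 0 0 0'
```

```text
clock: 4.2
tcp_pos: [0.5622, 0.0553, 0.0872]
tcp_rot: [0.136, 0.991, 0.0, 0.001]
ft_force: [-0.1, -0.1, 0.2]
width: 0.0441
gripper_force: 0.0
clock: 5.1
tcp_pos: [0.5617, 0.055, 0.0866]
tcp_rot: [0.136, 0.991, -0.0, 0.0]
ft_force: [-1.9, -3.6, 4.8]
width: 0.0126
gripper_force: 59.2
```

```bash
python3 -m jog '0 0 0 0.2 0; 0 0 0 0.6 0; 0 0 0 1.2 0; 0 0 0 2 0; 0 0 0 2.8 0; 0 0 0 3.4 0; 0 0 0 3.8 0; 0 0 0 4 0; 0 0 0 4 0; 0 0 0 4 0'; python3 -m jog '0 0 0 0 0; 0 0 0 0 0; 0 0 0 0 0; 0 0 0 0 0; 0 0 0 0 0'; python3 - <<'E'
from h import *
from workcell import sensors
f=[]
for c in("side","top")*3:
    im=imaging.camera(c); f.append(sensors.sense()["ft_force"][2])
    if c=="side": cv2.imwrite("pics/side2.png",im[:,:,::-1])
print(np.round(f,2))
E
```

```text
clock: 6.1
tcp_pos: [0.5615, 0.0553, 0.126]
tcp_rot: [0.136, 0.991, -0.0, -0.0]
ft_force: [0.4, 0.1, -5.0]
width: 0.0134
gripper_force: 58.5
clock: 6.6
tcp_pos: [0.5617, 0.0553, 0.1262]
tcp_rot: [0.136, 0.991, -0.0, -0.0]
ft_force: [-0.4, -0.3, -4.4]
width: 0.0134
gripper_force: 58.5
[-5.   -4.53 -3.81 -4.26 -4.74 -5.07]
```

About 4.5 N, so A is the heavy one (0.44 kg expected). I'll put it back and feel B too.

```bash
python3 -m jog '0 0 0 -0.3 0; 0 0 0 -0.9 0; 0 0 0 -1.7 0; 0 0 0 -2.5 0; 0 0 0 -3.1 0; 0 0 0 -3.5 0; 0 0 0 -3.75 0; 0 0 0 -3.9 0; 0 0 0 -3.95 0; 0 0 0 -3.95 0'; python3 -m jog '0.1 0 0 0 0; 0.2 0 0 0 0; 0.3 0 0 0 0; 0.4 0 0 0 0; 0.6 0 0 0 0; 1 0 0 0 0; 1 0 0 0 0; 1 0 0 0 0; 1 0 0 0 0; 1 0 0 0 0'
```

```text
clock: 7.9
tcp_pos: [0.5618, 0.0553, 0.087]
tcp_rot: [0.136, 0.991, 0.0, 0.0]
ft_force: [-0.8, -1.5, -5.1]
width: 0.0132
gripper_force: 58.5
clock: 8.9
tcp_pos: [0.5617, 0.0553, 0.0868]
tcp_rot: [0.136, 0.991, -0.0, -0.0]
ft_force: [-0.4, -0.1, 0.1]
width: 0.0853
gripper_force: 0.0
```

```bash
python3 -m jog '1 0 0 2 0; 1 0 0 5 0; 1 0 0 9 0; 1 0.1 2 12 0; 1 0.3 6 12 -0.03; 1 0.5 10.5 12 -0.06; 1 0.7 15 12 -0.1; 1 0.9 19.5 12 -0.13; 1 1.1 24 12 -0.13; 1 1.1 27.4 12 -0.13'; python3 -m jog '1 0 0 0 0; 1 0 0 0 0; 1 0 0 0 0'; python3 - <<'E'
from h import *
s=imaging.camera("side");cv2.imwrite("pics/c3.png",cv2.resize(s[90:260,160:340],(540,510))[:,:,::-1])
t=imaging.camera("top");A=blobs(t,265,200,305,245);print(len(A),A.mean(0) if len(A) else 0)
E
```

```text
clock: 9.9
tcp_pos: [0.5725, 0.3319, 0.2065]
tcp_rot: [0.199, 0.98, 0.0, -0.0]
ft_force: [0.4, 0.2, 0.9]
width: 0.0854
gripper_force: 0.0
clock: 10.2
tcp_pos: [0.5727, 0.3284, 0.2068]
tcp_rot: [0.2, 0.98, -0.0, -0.0]
ft_force: [-1.3, -0.4, 0.9]
width: 0.0855
gripper_force: 0.0
154 [285.27272727 220.8961039 ]
```

View pics/c3.png

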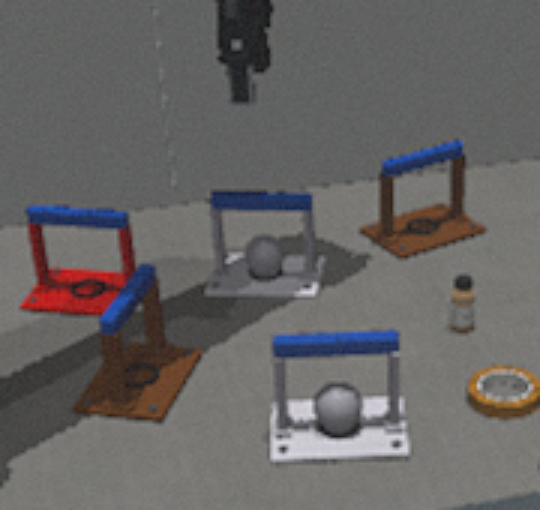

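Tray A stands in its place with the ball in the pocket. The gripper is above B; its fingers are at crop col ~243, with the bar middle at ~262. I'll check that offset by projection.

```bash
python3 - <<'E'
from h import *
R=np.array([np.cos(1.167),np.sin(1.167),0])*.05
for p in([.5727,.3284,.185]+R,[.5727,.3284,.185]-R,[.5727,.3284,.084],[.5617,.0553,.084]): print((proj("side",np.array(p))-[160,90])*3)
E
```

```text
[260.08801494  81.14977225]
[243.13827294 120.37640978]
[258.90082273 200.28321181]
[333.11817625 342.90594682]
```

The near finger projects to col 243, as seen. The bar shows the same +3 offset as A, so the alignment is good.

```bash
python3 -m jog '1 0 0.1 -3 0; 1 0 0.1 -6 0; 1 0 0.1 -8 0; 1 0 0.1 -10 0; 1 0 0.1 -11.3 0; 1 0 0.1 -12 0; 1 0 0.1 -12 0; 0.5 0 0.1 -12 0; 0.4 0 0.1 -12 0; 0.3 0 0.1 -12 0'; python3 -m jog '0.25 0 0 0 0; 0.2 0 0 0 0; 0.15 0 0 0 0; 0.1 0 0 0 0; 0.05 0 0 0 0; 0 0 0 0 0; 0 0 0 0 0; 0 0 0 0 0; 0 0 0 0 0'; python3 -m jog '0 0 0 0.2 0; 0 0 0 0.6 0; 0 0 0 1.2 0; 0 0 0 2 0; 0 0 0 2.8 0; 0 0 0 3.4 0; 0 0 0 3.8 0; 0 0 0 4 0; 0 0 0 4 0; 0 0 0 4 0';  python3 - <<'E'
from h import *
from workcell import sensors
f=[]
for c in("side","top")*6:
    im=imaging.camera(c); f.append(sensors.sense()["ft_force"][2])
print(np.round(f,2),np.mean(f))
E
```

```text
clock: 11.3
tcp_pos: [0.5732, 0.3306, 0.0878]
tcp_rot: [0.2, 0.98, 0.001, 0.001]
ft_force: [0.1, -0.1, -0.5]
width: 0.0438
gripper_force: 0.0
clock: 12.2
tcp_pos: [0.5727, 0.3302, 0.087]
tcp_rot: [0.2, 0.98, -0.0, 0.0]
ft_force: [-1.8, -1.2, 4.1]
width: 0.013
gripper_force: 59.0
clock: 13.2
tcp_pos: [0.5726, 0.3302, 0.1265]
tcp_rot: [0.2, 0.98, -0.0, -0.0]
ft_force: [-0.5, -0.6, -1.7]
width: 0.0132
gripper_force: 58.5
[-2.34 -2.64 -2.54 -2.08 -2.87 -2.27 -1.39 -2.65 -1.93 -2.61 -1.9  -2.07] -2.2749313559135413
```

B weighs 2.3 N, so it is the lighter. I'll set it back and go for A.

```bash
python3 -m jog '0 0 0 -0.3 0; 0 0 0 -0.9 0; 0 0 0 -1.7 0; 0 0 0 -2.5 0; 0 0 0 -3.1 0; 0 0 0 -3.5 0; 0 0 0 -3.75 0; 0 0 0 -3.9 0; 0 0 0 -3.95 0; 0 0 0 -3.95 0'; python3 -m jog '0.1 0 0 0 0; 0.2 0 0 0 0; 0.3 0 0 0 0; 0.4 0 0 0 0; 0.6 0 0 0 0; 1 0 0 0 0; 1 0 0 0 0; 1 0 0 0 0; 1 0 0 0 0; 1 0 0 0 0'; python3 -m jog '1 0 0 2 0; 1 0 0 5 0; 1 0 0 9 0; 1 -0.1 -2 12 0; 1 -0.3 -6 12 0.03; 1 -0.5 -10.5 12 0.06; 1 -0.7 -15 12 0.1; 1 -0.9 -19.5 12 0.13; 1 -1.1 -24 12 0.13; 1 -1.1 -27.5 12 0.13'; python3 -m jog '1 0 0 0 0; 1 0 0 0 0; 1 0 0 0 0'; python3 - <<'E'
from h import *
s=imaging.camera("side");cv2.imwrite("pics/c4.png",cv2.resize(s[90:260,160:340],(540,510))[:,:,::-1])
E
```

```text
clock: 14.8
tcp_pos: [0.5728, 0.3303, 0.0875]
tcp_rot: [0.2, 0.98, 0.0, 0.0]
ft_force: [-0.4, -0.0, -2.7]
width: 0.0127
gripper_force: 58.5
clock: 15.8
tcp_pos: [0.5727, 0.3303, 0.0873]
tcp_rot: [0.2, 0.98, -0.0, -0.0]
ft_force: [-0.2, -0.3, 0.5]
width: 0.0857
gripper_force: 0.0
clock: 16.8
tcp_pos: [0.5611, 0.053, 0.2076]
tcp_rot: [0.136, 0.991, -0.0, 0.0]
ft_force: [-0.1, 0.5, -0.2]
width: 0.0852
gripper_force: 0.0
clock: 17.1
tcp_pos: [0.5618, 0.056, 0.2073]
tcp_rot: [0.136, 0.991, 0.0, 0.0]
ft_force: [0.4, 0.7, 0.4]
width: 0.0851
gripper_force: 0.0
```

View pics/c4.png

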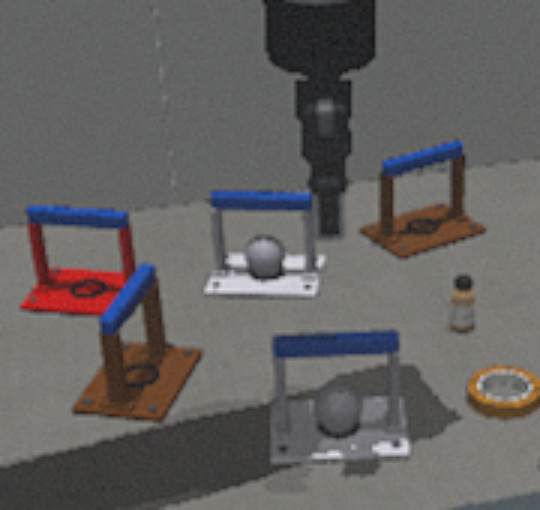

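B is back at its spot (bar at crop 262,200, unchanged) with its ball in place, and A is unchanged too. I'll grip A and lift.

```bash
python3 -m jog '1 0 -0.1 -3 0; 1 0 -0.1 -6 0; 1 0 -0.1 -8 0; 1 0 -0.1 -10 0; 1 0 -0.1 -11.3 0; 1 0 -0.1 -12 0; 1 0 -0.1 -12 0; 0.5 0 -0.1 -12 0; 0.4 0 -0.1 -12 0; 0.3 0 -0.1 -12 0'; python3 -m jog '0.25 0 0 0 0; 0.2 0 0 0 0; 0.15 0 0 0 0; 0.1 0 0 0 0; 0.05 0 0 0 0; 0 0 0 0 0; 0 0 0 0 0; 0 0 0 0 0; 0 0 0 0 0'; python3 -m jog '0 0 0 0.2 0; 0 0 0 0.8 0; 0 0 0 1.8 0; 0 0 0 3 0; 0 0 0 4.2 0; 0 0 0 5.4 0; 0 0 0 6.6 0; 0 0 0 7.6 0; 0 0 0 8.3 0; 0 0 0 8.5 0'
```

```text
clock: 18.15
tcp_pos: [0.5623, 0.0543, 0.0882]
tcp_rot: [0.136, 0.991, 0.0, 0.001]
ft_force: [-0.4, -0.3, 0.4]
width: 0.0442
gripper_force: 0.0
clock: 19.05
tcp_pos: [0.5619, 0.0545, 0.0876]
tcp_rot: [0.136, 0.991, 0.0, 0.0]
ft_force: [-0.2, 3.3, 4.5]
width: 0.0132
gripper_force: 59.3
clock: 20.05
tcp_pos: [0.5621, 0.0543, 0.1734]
tcp_rot: [0.136, 0.991, 0.0, 0.001]
ft_force: [-0.0, -0.4, -4.6]
width: 0.0126
gripper_force: 58.5
```

```bash
python3 -m jog '0 0 -0.2 0 0; 0 -0.1 -0.6 0 0; 0 -0.2 -1.2 0 0; 0 -0.3 -2 0 0; 0 -0.5 -3 0 0; 0 -0.7 -4 0 0; 0 -0.9 -5 0 0; 0 -1 -6 0 0; 0 -1.2 -7 0 0; 0 -1.4 -8 0 0'; python3 -m jog '0 -0.2 -1 0 0; 0 -0.4 -2 0 0; 0 -0.5 -3 0 0; 0 -0.7 -4 0 0; 0 -0.9 -5 0 0; 0 -1 -6 0 0; 0 -1.2 -7 0 0; 0 -1.4 -8 0 0; 0 -1.5 -8.8 0 0; 0 -1.6 -9.4 0 0';  python3 -m jog '0 -0.1 -0.5 0 0; 0 -0.2 -0.9 0 0; 0 -0.25 -1.2 -0.1 0; 0 -0.3 -1.6 -0.2 0; 0 -0.3 -1.8 -0.3 0; 0 -0.3 -1.9 -0.4 0; 0 -0.3 -1.9 -0.4 0; 0 -0.3 -1.9 -0.4 0; 0 -0.3 -1.9 -0.4 0; 0 -0.3 -1.9 -0.4 0'; python3 - <<'E'
from h import *
s=imaging.camera("side");cv2.imwrite("pics/side5.png",s[:,:,::-1]);cv2.imwrite("pics/c5.png",cv2.resize(s[140:320,200:380],(600,600),interpolation=3)[:,:,::-1])
b=blobs(s,200,150,400,280);print(fit({"side":b},[.5288,-.139,-.277]))
E
```

```text
clock: 21.05
tcp_pos: [0.5475, -0.0267, 0.1723]
tcp_rot: [0.136, 0.991, -0.0, 0.0]
ft_force: [-0.3, -0.8, -4.7]
width: 0.0131
gripper_force: 58.5
clock: 22.05
tcp_pos: [0.5316, -0.1206, 0.1723]
tcp_rot: [0.136, 0.991, -0.0, -0.0]
ft_force: [0.5, 0.3, -4.1]
width: 0.0126
gripper_force: 58.5
clock: 23.05
tcp_pos: [0.5288, -0.1386, 0.1684]
tcp_rot: [0.136, 0.991, 0.0, 0.0]
ft_force: [0.3, 0.1, -4.6]
width: 0.013
gripper_force: 58.5
(array([0.53724988, 0.17983443, 1.97878179]), array([ 0.  , -0.01,  0.01]))
```

View pics/c5.png

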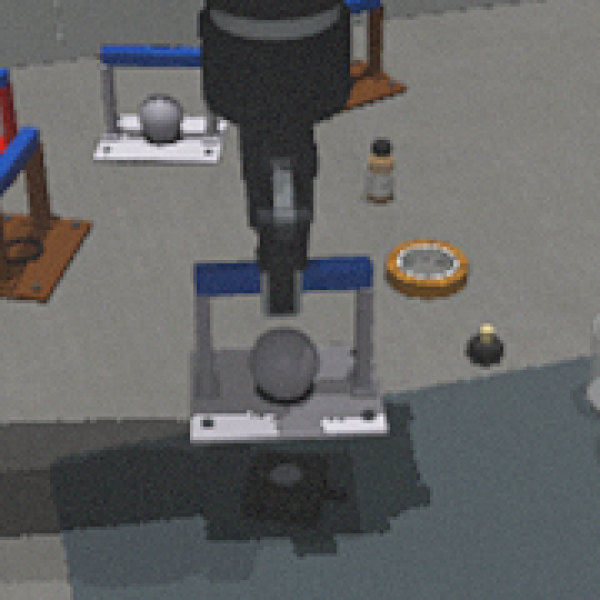

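The ball sits in its pocket, centre at about (285,249.5) in the full side picture, with the window below at (285.5,282). I'll check this numerically against the side camera.

```bash
python3 - <<'E'
from h import *
from workcell import sensors
st=sensors.sense();p=st["tcp_pos"];print(p,st["clock"])
s=cv2.imread("pics/side5.png");g=s.astype(int)
for P in(p+[0,0,-.061],[p[0],p[1],.022],[p[0]+.01,p[1],.108],[p[0],p[1]+.01,.108]): print(proj("side",np.array(P)))
c=cv2.HoughCircles(cv2.medianBlur(cv2.resize(cv2.cvtColor(s[232:268,265:305],6),None,fx=8,fy=8,interpolation=2),7),cv2.HOUGH_GRADIENT,1,200,param1=60,param2=15,minRadius=60,maxRadius=110)
print(c[0,:2]/8+[265,232,0])
m=s[276:290,278:294,:].mean(2);print(m.astype(int))
E
```

```text
[ 0.52875536 -0.13863964  0.16836464] 23.1
[284.6579024  247.41382162]
[285.25529242 281.1032327 ]
[289.60444744 246.04360047]
[282.95551774 244.1375783 ]
[[285.3125     250.3125      11.26249981]]
[[40 43 34 38 41 37 40 49 41 44 47 42 40 49 44 48]
 [42 43 38 40 39 38 40 36 45 41 40 38 39 44 45 40]
 [42 45 36 34 43 44 28 38 34 42 46 39 41 37 43 40]
 [44 43 42 42 31 48 54 60 62 57 54 41 42 34 41 47]
 [43 36 41 39 53 66 71 74 64 68 66 55 44 39 38 38]
 [48 43 36 56 68 68 66 66 62 73 71 67 49 46 43 45]
 [54 45 48 65 71 67 70 68 68 71 69 71 59 41 38 44]
 [41 40 48 58 67 73 69 71 70 68 72 65 51 40 37 42]
 [42 37 43 47 55 64 60 66 66 59 54 50 43 43 36 44]
 [42 34 35 38 38 48 49 55 56 52 40 36 41 43 43 31]
 [35 38 44 39 35 37 40 33 40 41 38 39 37 34 41 47]
 [44 38 37 45 36 38 40 39 33 39 36 39 37 44 41 33]
 [45 43 36 45 46 39 46 45 44 33 46 41 43 37 35 39]
 [41 37 39 42 41 38 39 42 36 44 39 37 45 47 30 45]]
```

```bash
python3 - <<'E'
from h import *
s0=cv2.imread("pics/side0.png")[:,:,::-1];s5=cv2.imread("pics/side5.png")[:,:,::-1]
def res(im,box,x,y,th,z,occ=None):
    b=blobs(im,*box);m,a=barmodel("side",x,y,th,z)
    # compare bar's end parts only (middle hidden by the finger)
    R=np.array([[np.cos(th),-np.sin(th),0],[np.sin(th),np.cos(th),0],[0,0,1]])
    sil=np.zeros((3360,4480),np.uint8);q=proj("side",np.array([[i,j,k] for i in(-.049,.049) for j in(-.007,.007) for k in(-.008,.008)])@R.T+[x,y,z])
    cv2.fillConvexPoly(sil,cv2.convexHull(((q+.5)*8).astype(np.float32)).astype(np.int32),1)
    v,u=np.nonzero(sil);u=u/8-.5;v=v/8-.5
    out=[]
    for lo,hi in((b[:,0].min()+3,b[:,0].min()+13),(b[:,0].max()-13,b[:,0].max()-3)):
        out.append(round(b[(b[:,0]>=lo)&(b[:,0]<=hi),1].mean()-v[(u>=lo-.5)&(u<=hi+.5)].mean(),2))
    print("row bias",out,"col ends",b[:,0].min()-u.min(),b[:,0].max()-u.max(), "n rows",len(b))
res(s0,(245,195,300,214),.5619,.0548,-.275,.084)
res(s0,(227,150,270,164),.5728,.330,-.403,.084)
res(s5,(250,200,320,232),.5288,-.1386,-.275,.1648)
k=K["side"]; print(k["fx"],k["cam_to_world"].round(3))
# window centre by sub-pixel threshold moments, both views
for n,c,(u0,v0,u1,v1),bg,th in(("top0","top",(343,230,354,242),68,112),("side0","side",(279,277,293,287),62,98)):
    g=cv2.imread(f"pics/{n}.png").mean(2)[v0:v1,u0:u1];w=np.clip((g-bg-8)/(2*(th-bg)-16),0,1);w[w<.15]=0
    V,U=np.mgrid[v0:v1,u0:u1];uv=((w*U).sum()/w.sum(),(w*V).sum()/w.sum());print(n,uv,ray(c,uv,.022))
for n,(x,y) in dict(tape=(0,0)).items(): pass
E
```

```text
row bias [np.float64(-1.98), np.float64(-1.95)] col ends 1.125 -0.25 n rows 145
row bias [np.float64(-1.47), np.float64(-1.61)] col ends 1.375 -0.375 n rows 96
row bias [np.float64(1.52), np.float64(-2.16)] col ends 1.875 -1.375 n rows 74
410.09565756761475 [[ 0.947 -0.183  0.264  0.333]
 [-0.321 -0.494  0.808 -0.727]
 [-0.018 -0.85  -0.526  0.589]
 [ 0.     0.     0.     1.   ]]
top0 (np.float64(348.59295796023673), np.float64(235.02959477917742)) [ 0.5281206 -0.1384834  0.022    ]
side0 (np.float64(285.22665924586056), np.float64(282.1113120912759)) [ 0.52773585 -0.14140514  0.022     ]
```

```bash
python3 - <<'E'
from h import *
s0=cv2.imread("pics/side0.png");s5=cv2.imread("pics/side5.png")
for n,im,P in(("A",s0,(.5619,.0547,.026)),("B",s0,(.5728,.330,.026)),("held",s5,(.5288,-.1386,.1068))):
    q=proj("side",np.array(P));u0,v0=(q-16).astype(int)
    g=cv2.medianBlur(cv2.resize(cv2.cvtColor(im[v0:v0+34,u0:u0+32],6),None,fx=10,fy=10,interpolation=2),9)
    c=cv2.HoughCircles(g,cv2.HOUGH_GRADIENT,1,300,param1=60,param2=12,minRadius=60,maxRadius=125)
    r=c[0,0]/10-[.45,.45,0]+[u0,v0,0];print(n,"pred",q.round(2),"hough",r.round(2),"diff",(r[:2]-q).round(2),"r_exp",410.1*.02/np.linalg.norm(np.array(P)-K["side"]["cam_to_world"][:3,3]))
def outline(im,q):pass
t=np.hstack([cv2.resize(s0[205:250,245:305],(480,360),interpolation=0)])
q=s5[225:275,255:315];cv2.imwrite("pics/c6.png",np.hstack([cv2.resize(s0[205:255,243:303],(396,330),interpolation=0),cv2.resize(q,(396,330),interpolation=0)]))
E
```

```text
A pred [271.95 224.86] hough [272.6  224.8   10.92] diff [ 0.65 -0.06] r_exp 8.285186690150297
B pred [247.44 174.39] hough [248.3  173.9    9.14] diff [ 0.86 -0.49] r_exp 6.716314422060311
held pred [284.68 247.63] hough [287.4  254.     6.97] diff [2.72 6.37] r_exp 10.44419052663063
```

View pics/c6.png

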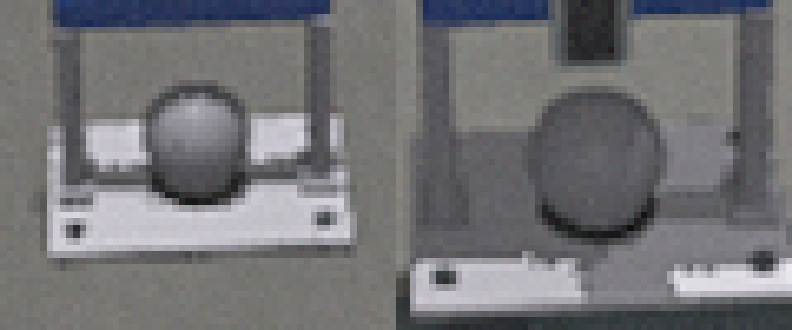

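In this crop the held ball's outline centre is at about (284.8,248.0), against (284.7,247.6) predicted. So the ball hangs where the TCP says. The window is at (0.528,-0.140) averaged over both cameras, so I'll make a 1 mm trim and settle.

```bash
python3 -m jog '0 0 -0.05 0.05 0; 0 -0.1 -0.1 0.1 0; 0 -0.1 -0.1 0.1 0; 0 -0.1 -0.1 0.1 0; 0 -0.1 -0.1 0.1 0; 0 -0.1 -0.1 0.1 0; 0 -0.1 -0.1 0.1 0; 0 -0.1 -0.1 0.1 0; 0 -0.1 -0.1 0.1 0; 0 -0.1 -0.1 0.1 0' && python3 -c "
from workcell import job,sensors
s=sensors.sense();print(s['tcp_pos'],abs(s['dq']).max(),s['ft_torque']);print(job.sign_off())"
```

```text
clock: 24.1
tcp_pos: [0.5277, -0.1397, 0.1693]
tcp_rot: [0.136, 0.991, -0.0, -0.0]
ft_force: [-0.1, 0.0, -5.1]
width: 0.0129
gripper_force: 58.5
[ 0.52769514 -0.1397396   0.16928255] 0.007273745197747778 [ 0.01073247 -0.05577913 -0.00734307]
the job is handed in; nothing more can be done
None
```

The heavier tray (about 4.5 N against 2.3 N) is held level about 6 cm above the sensor, its ball in the pocket and centred over the window to within about 2 mm; the lighter tray is back where it stood, and the job was handed in at about 24 s.

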